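# Touch off the vacuum-pump end plate and drive out its worn bush

## Robot

A 7-joint arm with a two-finger parallel gripper is mounted at the origin on the work surface. World frame = base frame: x ahead of the robot, y to its left, z up, the work surface at z = 0. Lengths are in m, angles in rad, forces in N, time in s.
With the tool pointing down it reaches from about 0.4 to 0.9 m from the base axis. Payload 5.5 kg.
Tool frame: the origin (TCP) lies at the very end of the fingers, on their centre line; the grasp point (between the pads) lies 19 mm behind it; z points along the fingers, y is the line along which they close (so a half turn about z gives the same grasp; the last joint's range is limited). The gripper opens to 92 mm and grips with 3 to 60 N. Pads are 19 mm wide; open, the fingers measure 130 mm over their backs; the gripper's body (75 mm by 190 mm) begins 47 mm behind the grasp point.
Start: joints at [1.512, 0.501, -0.427, 1.55, 0.221, 1.138, -0.21], TCP at [0.206, -0.617, 0.227] pointing down, gripper open.
Joint ranges: [-2.88, 2.88], [-0.31, 2.03], [-1.54, 1.56], [0.2, 2.42], [-1.41, 4.55], [0.19, 2.02], [-2.57, 2.57]. Speed limits (rad/s): [2.57, 2.57, 3.14, 3.14, 3.14, 3.14, 3.14].

## Interface

Orientations are given as a unit quaternion [w, x, y, z].
In Python, from station import r gives the robot as it stands.
- The arm moves only by the tool arm_command, never from a script. Its argument "deltas" is a list of rows, each a list of 7 numbers: the shift along the tool's x, y, z in units of 1 m (1.0 is 1 m), then the turn, a rotation vector about the tool's x, y, z in units of 360 degrees (1.0 is 360 degrees), then the opening, from -1 (shut) to 1 (fully open). A call has 1 to 12 rows; each row is the pose to reach, as a shift and turn from the pose commanded when the call began, along the tool's axes at that moment, turning the shorter way round; what a row does not reach only later rows make up. A row lasts 1/8 s, in which the tool goes at most 62.5 mm and 10.7 degrees, less where a joint would pass 70% of its speed; a pose out of reach is approached as far as the arm can. A call with a number of a shift or a turn outside -1 to 1 is refused whole. A call with a gripper value outside its range is refused whole. The fingers move at their own pace and stop on an object; "force" is the grip in N (left out, the last holds). Time passes only in rows, so rows that repeat a pose let the fingers close. It gives the time, the measured TCP pose, the force, the opening and the grip force at its end, in the units of the state.
- r.read_state(): the state, without advancing time (a new reading comes with each control period).
- r.snapshot(name): name is "side" or "top" or "wrist"; returns (picture, depth): 400x640x3 uint8, blue, green, red; 400x640 float32, m along the optical axis (not along the pixel's ray), 0 where there is no reading.
- r.calibration(name): a dict with "fx", "fy", "cx", "cy" (pixels), "rvec" (rotation vector, rad) and "tvec" (3), from world to camera coordinates, as OpenCV has them. Camera axes: x right, y down, z forward; pixel columns grow to the right and rows downward; lengths in m; the calibration is good to about 2 mm. A picture is of the moment at which its call begins: read the wrist's pose just before it. calibration takes no time and is no camera call; for the wrist camera it gives the pose at the moment of the call.
- r.finish_job(): hands the job in; it is judged then, once.
The state is a dict: "time_s": time; "qpos": joint angles; "dq": joint speeds; "effort": joint torques, N m; "ee_pos": TCP position; "tcp_rot": TCP orientation; "force": force on the tool from outside, world axes, zero at the start; "ft_torque": the same for the moment, N m; "finger_gap": opening from 0.0 (shut) to 1.0 (fully open); "grasp_force": force on a finger pad.
Only numpy, scipy, OpenCV 4.12 (cv2) and the standard library are available. Lean on these libraries where they do the work, as an engineer would, in place of code of your own. Each camera call takes 0.05 s, during which the arm holds its last target. There are 200 camera calls.

## Task

The worn bush in this vacuum-pump end plate has to come out. The plate only rests on its two parallels, so locate it by touch first: lift the red-handled drift from the blue block, keep it upright, and with the side of its round shank touch the bright machined long side (the one facing the robot) lightly near its right-hand end, then near its left-hand end, then touch the bright left-hand end face about its middle, dwelling half a second at each touch without pushing the plate out of place. Then lower the drift into the bore, drive the bush down and right out of the plate to the floor of the receiving cup below, draw the drift out, stand it back in its hole in the blue block and let go, leaving everything else on the bench where it is.

Things in the scene. Friction and masses are not known exactly. Their poses are not given: they have to be found in the camera images.
- jig: fixed support under the end plate: aluminium base 200 (x) by 240 (y) by 15 mm with two dark steel parallels on it, 50 mm high, 16 mm wide, 170 mm long, 84 mm between centres, along y, and between them an open receiving cup 50 mm wide. Origin: middle of the base's underside; x points away from the robot. The loose end plate on it is not tracked
- nominal_centre (a point): point of the jig over which the middle of the end plate was set by eye, at the height of the plate's top face, 97 mm above the bench; axes as the jig's. The plate (end_plate: origin in the middle of its underside, x away from its bright long face, y towards its bright left end) really lies up to 5 mm off along x, 7 mm along y and turned up to 0.1 rad either way
- nominal_bore (a point): point of the jig, 97 mm above the bench, where the bore's mouth would be if the plate lay exactly as meant (+5 mm x, -20 mm y from nominal_centre). End plate: blue-grey casting, 100 (x) by 150 (y) by 32 mm high, 1.25 kg, level, loose on the parallels, held by its weight: a side push of 6 N may slide it. Bright plain vertical faces: long side (towards the robot) and left end
- bush (a joint): worn brass bush in the end plate's bore. Value: how far it is driven down, in m: 0 as fitted (top face 10 mm below the plate's top face), clear of the plate at 0.022, on the floor of the receiving cup at 0.026 (stop). Outside 27 mm, hole 11 mm, length 16 mm; steady resistance about 12 N; stays where it is left
- cup (a point): middle of the receiving cup's rim, 62 mm above the bench, 35 mm below the plate's top face. The bore above it is vertical, its axis 55 mm from the plate's bright long face and 95 mm from its bright left end; 18 mm wide for the first 10 mm down (1.5 mm chamfer), then 28 mm to the underside, where the bush sits against the step. A bright ring boss, 28 mm inside, 44 mm outside, rises 6 mm round its mouth
- drift_grip (a point): drift: steel rod 125 mm long, 0.30 kg, standing upright in the blue block: round shank 16 mm in diameter and 70 mm long with a 2.5 mm chamfered tip, and above it a red handle 22 mm square and 55 mm long. This point is the middle of the handle, 97.5 mm above the tip; x and y are square to the handle's flats, z points up
- drift_tip (a point): middle of the drift's lower end face; axes as drift_grip's
- tool_block: blue tool block, 75 mm (x) by 115 mm (y) by 50 mm high, fixed to the bench; origin in the middle of its underside. On either side of its hole, 40 mm away along y, a short steel punch stands up 12 mm. It stands to the left or to the right of the plate
- block_hole (a point): mouth of the drift's hole, in the middle of the tool block's top, 50 mm above the bench; vertical hole 21 mm in diameter (2 mm chamfer), 45 mm deep, so the standing drift's tip is 5 mm above the bench
- oil_bottle: amber bottle with a black cap, 72 mm in diameter, 170 mm high; a bystander; origin in the middle of its underside
- cap_bottle: clear bottle with a blue cap, 80 mm in diameter, 180 mm high; a bystander; origin in the middle of its underside
- spanner: steel spanner 180 mm long lying beyond the plate; a bystander
There are look-alikes about, which are no part of the job. What is shaped like the part that bears bush but purple is not meant. What is shaped like the part that bears drift_grip but yellow is not meant.

How it is judged:
By the outcome, as a careful person would: the job done as asked, in the order asked, and still so for the second after the job is handed in, with the robot touching nothing.
It also fails if it takes over 72 s, if anything falls off the work surface, if the arm or the gripper's body presses on something with over 40 N, if the wrist force passes 120 N, or if a joint passes its speed limit or range.

## Working session

There is one attempt and no reset: what is moved stays moved. The work goes in short steps, Python scripts to look and compute and a tool call to move; the robot and the scene stay as the last step left them, time stands still between calls to the robot, and variables do not carry over. Pictures are saved under pics/ and viewed, at most 10 in all, crops included, and the job is handed in when it is done.

Besides the shell and the picture viewer there is one more tool, called after ">>>" in YAML: its name, and indented under it one key for each argument. arm_command: Moves the arm, as the interface text tells. Shifts and turns lie within -1 to 1; 1 stands for 1 m of shift or 360 degrees of turn. Its arguments: {"type":"object","properties":{"deltas":{"type":"array"},"force":{"type":"number"}},"required":["deltas"]}

```bash
ls; mkdir -p pics
cat > h.py <<'E'
import numpy as np,cv2
from station import r
from scipy.spatial.transform import Rotation as R
def cal(n):
    c=r.calibration(n);return c,R.from_rotvec(np.ravel(c['rvec'])).as_matrix(),np.ravel(c['tvec'])
def w(n,u,v,z):  # pixel -> world at height z
    c,Rm,t=cal(n);d=Rm.T@np.array([(u-c['cx'])/c['fx'],(v-c['cy'])/c['fy'],1]);o=-Rm.T@t
    return o+d*(z-o[2])/d[2]
def cloud(n,D):
    c,Rm,t=cal(n);v,u=np.mgrid[:D.shape[0],:D.shape[1]]
    P=np.stack([(u-c['cx'])/c['fx']*D,(v-c['cy'])/c['fy']*D,D],-1)-t
    return P@Rm
def st():
    s=r.read_state();return s
E
python3 - <<'E'
from h import *
for n in('top','side'):
    p,d=r.snapshot(n);cv2.imwrite(f'pics/{n}0.png',p);np.save(f'{n}0.npy',d)
    c,Rm,t=cal(n);print(n,c['fx'],-Rm.T@t,Rm.round(2).tolist())
s=st();print(s['time_s'],s['ee_pos'],s['tcp_rot'],R.from_quat(np.roll(s['tcp_rot'],-1)).as_matrix().round(3).tolist(),s['finger_gap'])
E
```

```text
pics
top 380.9984001024862 [ 0.36661071 -0.02043673  1.02778846] [[0.15, -0.99, 0.0], [-0.96, -0.15, -0.22], [0.22, 0.03, -0.98]]
side 501.36510016118774 [0.32552179 0.8089318  1.02329571] [[-0.96, -0.3, -0.0], [-0.22, 0.71, -0.67], [0.2, -0.64, -0.74]]
0.1 [ 0.20533091 -0.6160627   0.22579088] [-8.54749477e-04  9.87078100e-01  1.60237570e-01 -1.20570768e-04] [[0.949, 0.316, -0.001], [0.316, -0.949, 0.002], [0.0, -0.002, -1.0]] 1.0011058048607868
```

View pics/top0.png

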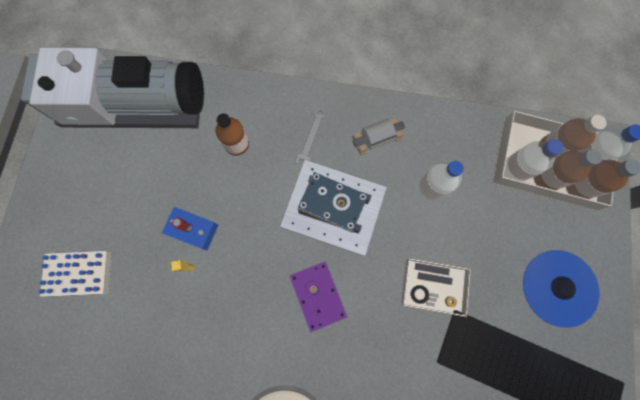

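View pics/side0.png

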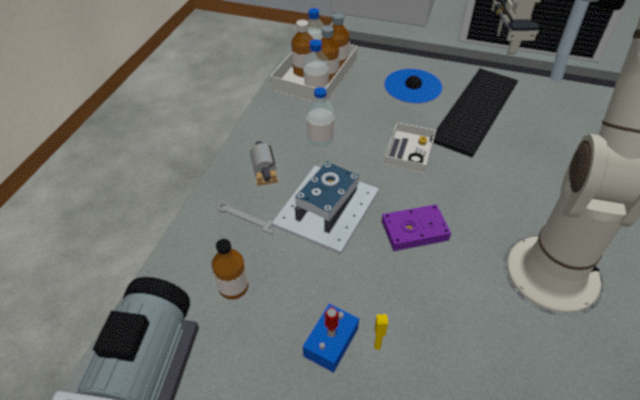

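Top view: plate about (335,203) on jig base corners (305,160), (386,187), (365,254), (281,222); blue block with red drift about (190,228), yellow decoy at (182,266), purple decoy at (318,297).

Run:
```python
from h import *
for n in('top','side'):
    p=cv2.imread(f'pics/{n}0.png');d=np.load(f'{n}0.npy');P=cloud(n,d);h=cv2.cvtColor(p,cv2.COLOR_BGR2HSV).astype(int);H,S,V=h[...,0],h[...,1],h[...,2]
    x,y,z=P[...,0],P[...,1],P[...,2]
    def rep(name,m):
        q=P[m]
        if len(q)<5: print(n,name,len(q));return
        (c,s,a)=cv2.minAreaRect(q[:,:2].astype(np.float32)*1000)
        print(n,name,len(q),'med',np.median(q,0).round(4),'z',np.percentile(q[:,2],[5,95]).round(3),'rect',np.round(c,1),np.round(s,1),round(a,1))
    near=(x>0.3)&(x<0.85)
    rep('block',(abs(H-112)<8)&(S>150)&(z>.04)&(z<.058)&(y>.15)&(y<.5)&near)
    red=((H<6)|(H>172))&(S>130)&(y>.15)&(y<.5)&near&(z>.05)
    rep('red',red); rep('redtop',red&(z>.12))
    jm=(x>.4)&(x<.75)&(y>-.25)&(y<.1)
    rep('base',jm&(z>.008)&(z<.022)&(S<60)&(V>110)); rep('plate',jm&(z>.09)&(z<.1))
    rep('oil',(y>.1)&(y<.35)&(x>.55)&(x<.85)&(z>.03)&(H<25)); rep('cap',(y<-.2)&(y>-.45)&(x>.4)&(z>.03)&(x<.8))
p=cv2.imread('pics/top0.png');a=cv2.resize(p[150:260,270:395],None,fx=4.6,fy=4.6,interpolation=cv2.INTER_CUBIC)
b=cv2.resize(p[195:280,150:230],None,fx=2.6,fy=2.6,interpolation=cv2.INTER_CUBIC)
o=np.zeros((506,785,3),np.uint8);o[:a.shape[0],:a.shape[1]]=a;o[:b.shape[0],577:577+b.shape[1]]=b[:,:208];cv2.imwrite('pics/c1.png',o)
```

```text
top block 919 med [0.454  0.3162 0.0487] z [0.046 0.052] rect [458.5 326.6] [114.1  70.2] 78.1
top red 58 med [0.455  0.3176 0.1147] z [0.088 0.129] rect [455.5 318.5] [ 6.2 19. ] 73.5
top redtop 20 med [0.4566 0.3182 0.1269] z [0.121 0.13 ] rect [455.6 318.7] [ 5.8 19. ] 73.5
top base 3714 med [ 0.5477 -0.0459  0.0137] z [0.011 0.017] rect [614.8 -34. ] [261.8 269.5] 80.3
top plate 2184 med [ 0.5739 -0.0287  0.0958] z [0.093 0.099] rect [575.8 -33.1] [150.2 101.1] 74.8
top oil 806 med [0.7031 0.2471 0.1104] z [0.043 0.164] rect [714.  257.1] [63.2 71. ] 39.7
top cap 1321 med [ 0.6623 -0.2911  0.1173] z [0.033 0.179] rect [ 558.6 -330.2] [161.1 318. ] 89.4
side block 1419 med [0.4498 0.3457 0.0502] z [0.046 0.053] rect [458.2 330.5] [115.6  75.8] 77.9
side red 144 med [0.4555 0.3391 0.1149] z [0.089 0.132] rect [640.3 334.8] [359.6 164. ] 23.2
side redtop 58 med [0.4553 0.3384 0.1282] z [0.121 0.137] rect [640.4 334.8] [359.6 163.9] 23.3
side base 2984 med [0.5415 0.024  0.0151] z [0.011 0.019] rect [594.5 -92.7] [410.9 287.5] 73.6
side plate 1529 med [ 0.5726 -0.0197  0.0972] z [0.093 0.1  ] rect [575.9 -31.1] [155.8 103.7] 74.4
side oil 1253 med [0.7041 0.2823 0.1066] z [0.039 0.145] rect [713.4 270.3] [70.9 59.2] 40.6
side cap 1249 med [ 0.669  -0.2774  0.1011] z [0.033 0.179] rect [ 558.  -329.9] [166.7 318.5] 87.5
```

View pics/c1.png

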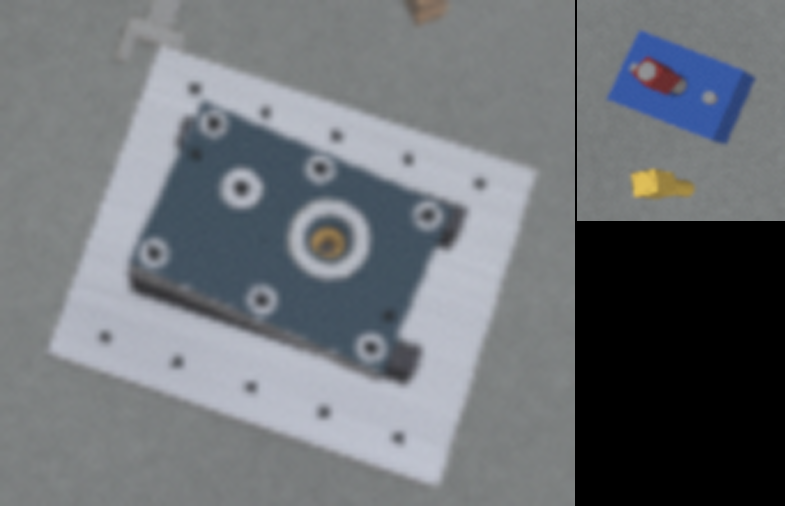

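Crop: drift leans back over the block's left hole area with grey top at about (177,222) full-frame; plate clearly turned about −15° with its bore at about (341,202).

```bash
cat >> h.py <<'E'
def rows(wps,yaw=None):  # world waypoints, tool-x yaw (deg) -> tool-frame shift/turn from measured pose
    s=st();M=R.from_quat(np.roll(s['tcp_rot'],-1));p=np.array(s['ee_pos']);m=M.as_matrix()
    y0=np.degrees(np.arctan2(m[1,0],m[0,0]));print('t',round(s['time_s'],2),'pos',p.round(4),'yaw',y0.round(2),'tilt',m[:2,2].round(4),'F',np.round(s['force'],2),'gap',round(s['finger_gap']*92,1),'grip',round(s['grasp_force'],1))
    for q in wps:
        yy=y0 if yaw is None else yaw
        tgt=R.from_matrix([[np.cos(np.radians(yy)),np.sin(np.radians(yy)),0],[np.sin(np.radians(yy)),-np.cos(np.radians(yy)),0],[0,0,-1]])
        print((m.T@(np.array(q)-p)).round(4),((M.inv()*tgt).as_rotvec()/2/np.pi).round(4))
E
python3 - <<'E'
from h import *
rows([(.36,-.45,.28),(.45,-.2,.3),(.47,.0,.3),(.44,.2,.3),(.40,.32,.3)],-12)
c,Rm,t=cal('wrist');s=st();m=R.from_quat(np.roll(s['tcp_rot'],-1)).as_matrix()
print('cam in tool',m.T@(-Rm.T@t-s['ee_pos']),(Rm@m).round(2).tolist(),c['fx'])
# base corners from crop
C=[w('top',270+a/4.6,150+b/4.6,.015)for a,b in((160,47),(537,170),(438,484),(50,352))];C=np.array(C);print(C.round(4),C.mean(0),np.linalg.norm(np.diff(C,axis=0),axis=1))
print('bore',w('top',270+329/4.6,150+239/4.6,.103),'handle top',w('top',150+(647-577)/2.6,195+70/2.6,.13))
for u,v in((641,31),(754,76),(725,142),(608,100)):print(w('top',150+(u-577)/2.6,195+v/2.6,.05).round(4))
E
```

```text
t 0.1 pos [ 0.2053 -0.6161  0.2258] yaw 18.44 tilt [-0.0005  0.0016] F [-0.67 -0.22 -0.24] gap 92.1 grip 0.0
[ 0.1993 -0.1087 -0.054 ] [-0.0003  0.0001  0.0846]
[ 0.3637 -0.3174 -0.0736] [-0.0003  0.0001  0.0846]
[ 0.446  -0.5008 -0.0733] [-0.0003  0.0001  0.0846]
[ 0.4808 -0.7    -0.073 ] [-0.0003  0.0001  0.0846]
[ 0.4808 -0.8265 -0.0728] [-0.0003  0.0001  0.0846]
cam in tool [ 0.07242377 -0.00021057 -0.1577978 ] [[0.0, 1.0, -0.0], [-0.96, 0.0, -0.27], [-0.27, 0.0, 0.96]] 334.04360859195015
[[ 0.6957  0.0597  0.015 ]
 [ 0.6544 -0.1748  0.015 ]
 [ 0.4609 -0.1398  0.015 ]
 [ 0.5018  0.0932  0.015 ]] [ 0.57820082 -0.04040871  0.015     ] [0.23818965 0.196704   0.23657509]
bore [ 0.57385134 -0.05475395  0.103     ] handle top [0.45928174 0.32654771 0.13      ]
[0.5053 0.3726 0.05  ]
[0.478  0.2509 0.05  ]
[0.4096 0.2653 0.05  ]
[0.4323 0.3886 0.05  ]
```

>>> arm_command:
  deltas:
    - [0.05,-0.027,-0.02,0,0,0.01,1]
    - [0.1,-0.055,-0.04,0,0,0.02,1]
    - [0.15,-0.082,-0.055,0,0,0.03,1]
    - [0.2,-0.11,-0.055,0,0,0.04,1]
    - [0.24,-0.16,-0.06,0,0,0.05,1]
    - [0.28,-0.21,-0.065,0,0,0.06,1]
    - [0.32,-0.26,-0.07,0,0,0.0846,1]
    - [0.364,-0.317,-0.0736,0,0,0.0846,1]
    - [0.385,-0.365,-0.0736,0,0,0.0846,1]
    - [0.405,-0.41,-0.0736,0,0,0.0846,1]
    - [0.425,-0.455,-0.0736,0,0,0.0846,1]
    - [0.446,-0.5,-0.0736,0,0,0.0846,1]

```text
time_s: 1.6
ee_pos: [0.4702, 0.0003, 0.3002]
tcp_rot: [0.0, 0.995, -0.105, -0.0]
force: [0.7, 0.3, 0.4]
finger_gap: 1.0
grasp_force: 0.0
```

```bash
python3 -c "
from h import *
rows([(.44,.2,.3),(.43,.326,.26)],-12)"
```

```text
t 1.6 pos [4.702e-01 3.000e-04 3.002e-01] yaw -12.02 tilt [-0.0001 -0.0006] F [0.71 0.3  0.38] gap 92.0 grip 0.0
[-7.11e-02 -1.89e-01  1.00e-04] [ 0.0001 -0.     -0.0001]
[-0.1071 -0.3102  0.04  ] [ 0.0001 -0.     -0.0001]
```

>>> arm_command:
  deltas:
    - [-0.02,-0.055,0,0,0,0,1]
    - [-0.04,-0.11,0,0,0,0,1]
    - [-0.06,-0.165,0,0,0,0,1]
    - [-0.08,-0.22,0.01,0,0,0,1]
    - [-0.1,-0.275,0.025,0,0,0,1]
    - [-0.107,-0.31,0.04,0,0,0,1]
    - [-0.107,-0.31,0.04,0,0,0,1]

```text
time_s: 2.48
ee_pos: [0.4301, 0.3247, 0.2591]
tcp_rot: [0.001, 0.994, -0.105, -0.001]
force: [0.6, 0.2, -0.7]
finger_gap: 0.998
grasp_force: 0.0
```

Run:
```python
from h import *
rows([(.43,.326,.26)],-12)
c,Rm,t=cal('wrist')
p,d=r.snapshot('wrist');cv2.imwrite('pics/w1.png',p);np.save('w1.npy',d)
P=cloud('wrist',d);h=cv2.cvtColor(p,cv2.COLOR_BGR2HSV).astype(int);H,S=h[...,0],h[...,1]
m=(P[...,2]>.122)&(P[...,2]<.14)&(np.hypot(P[...,0]-.457,P[...,1]-.33)<.06)
q=P[m];print(len(q),q.mean(0),cv2.minAreaRect(q[:,:2].astype(np.float32)*1000))
m=(abs(H-112)<8)&(S>150)&(P[...,2]>.044)&(P[...,2]<.056);q=P[m];print(len(q),cv2.minAreaRect(q[:,:2].astype(np.float32)*1000))
```

```text
t 2.48 pos [0.4301 0.3247 0.2591] yaw -12.03 tilt [-0.0012 -0.0011] F [ 0.6   0.17 -0.66] gap 91.8 grip 0.0
[-0.0003 -0.0012 -0.0009] [ 0.0002  0.0002 -0.0001]
648 [0.4575272  0.33535495 0.12975674] ((456.8719787597656, 335.654541015625), (21.899324417114258, 22.13347816467285), 60.344173431396484)
6076 ((438.4024658203125, 418.1752014160156), (113.22856903076172, 299.2559814453125), 12.814549446105957)
```

View pics/w1.png

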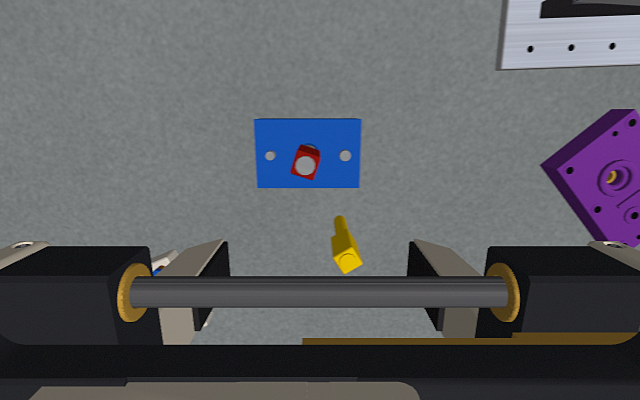

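Wrist view: block corners (255,119)–(359,187), punches at (270,156) and (345,156), red handle top at about (305,167), turned ~17° to the block; yellow look-alike at (347,255) clear of the fingers.

Run:
```python
from h import *
C=np.array([w('wrist',*q,.05) for q in((255,119),(361,119),(359,187),(257,187))]);print(C.round(4),C.mean(0))
print(w('wrist',270,155,.062),w('wrist',345,155,.062))
p=cv2.imread('pics/w1.png');P=cloud('wrist',np.load('w1.npy'));h=cv2.cvtColor(p,cv2.COLOR_BGR2HSV).astype(int)
for lo,hi in((.127,.133),(.105,.12),(.09,.105),(.076,.09)):
    m=(P[...,2]>lo)&(P[...,2]<hi)&(np.hypot(P[...,0]-.457,P[...,1]-.33)<.035);q=P[m];
    if len(q):print(lo,len(q),q.mean(0).round(4),cv2.minAreaRect(q[:,:2].astype(np.float32)*1000))
rows([(.457,.3355,.2),(.457,.3355,.0835)],-29.7)
```

```text
[[0.5042 0.3839 0.05  ]
 [0.4819 0.2737 0.05  ]
 [0.4095 0.288  0.05  ]
 [0.4321 0.4001 0.05  ]] [0.45691316 0.33641294 0.05      ]
[0.46511367 0.37534844 0.062     ] [0.44939363 0.29768998 0.062     ]
0.127 621 [0.4573 0.3355 0.1299] ((456.755126953125, 335.6973876953125), (21.913610458374023, 21.873470306396484), 60.650596618652344)
0.105 44 [0.4664 0.3304 0.1124] ((466.22723388671875, 330.513427734375), (20.752573013305664, 0.9622488021850586), 61.46179962158203)
0.09 38 [0.4662 0.3301 0.0974] ((466.1943359375, 330.5160217285156), (21.029224395751953, 1.262966275215149), 62.019107818603516)
0.076 30 [0.4667 0.3309 0.0832] ((466.5474548339844, 330.62518310546875), (19.385652542114258, 0.6465873718261719), 61.33184814453125)
t 2.52 pos [0.4267 0.331  0.2585] yaw -11.46 tilt [-0.0012  0.0004] F [-0.72  3.49  0.74] gap 92.0 grip 0.0
[ 0.0288 -0.0105  0.0585] [0.     0.0002 0.0507]
[ 0.029  -0.0104  0.175 ] [0.     0.0002 0.0507]
```

Run:
```python
from h import *
for i in range(4):
    s=st();c,Rm,t=cal('wrist');print(s['time_s'],np.round(s['ee_pos'],4),(-Rm.T@t).round(4),np.round(s['force'],2),np.round(s['dq'],3))
    p,d=r.snapshot('wrist')
P=cloud('wrist',d)
m=(P[...,2]>.127)&(P[...,2]<.133)&(np.hypot(P[...,0]-.457,P[...,1]-.335)<.035);q=P[m];print(q.mean(0),cv2.minAreaRect(q[:,:2].astype(np.float32)*1000))
rows([(.457,.3355,.2),(.457,.3355,.0835)],-29.7)
```

```text
2.525 [0.4267 0.331  0.2585] [0.4978 0.3168 0.4162] [-0.72  3.49  0.74] [ 0.187 -0.021 -0.256  0.018  0.016  0.036  0.015]
2.575 [0.4265 0.3297 0.2592] [0.4976 0.3156 0.4168] [-1.18 -0.08  0.07] [ 0.173 -0.02  -0.117  0.01   0.045  0.034  0.008]
2.625 [0.4276 0.3273 0.2596] [0.4987 0.3132 0.4173] [-0.56 -0.36  0.01] [ 0.14  -0.015 -0.059  0.004  0.027  0.013  0.004]
2.675 [0.429  0.3254 0.26  ] [0.4999 0.311  0.4177] [-0.02  0.41  0.02] [ 0.104 -0.011 -0.03   0.     0.011  0.003  0.   ]
[0.46192552 0.32721549 0.13064976] ((461.51409912109375, 327.25775146484375), (21.82176399230957, 21.805994033813477), 58.68517303466797)
t 2.73 pos [0.4301 0.3239 0.2602] yaw -11.95 tilt [-0.0003 -0.0009] F [-0.84 -0.19  0.09] gap 92.3 grip 0.0
[ 0.024  -0.017   0.0602] [0.0001 0.     0.0493]
[ 0.024  -0.0171  0.1767] [0.0001 0.     0.0493]
```

```bash
cat >> h.py <<'E'
def snapw(name=None):
    c,Rm,t=cal('wrist');p,D=r.snapshot('wrist')
    if name: cv2.imwrite(f'pics/{name}.png',p)
    v,u=np.mgrid[:D.shape[0],:D.shape[1]]
    P=np.stack([(u-c['cx'])/c['fx']*D,(v-c['cy'])/c['fy']*D,D],-1)-t
    return p,P@Rm
E
python3 - <<'E'
from h import *
for i in range(5): r.snapshot('top')
for i in range(3):
    s=st();print(s['time_s'],np.round(s['ee_pos'],4),np.round(s['dq'],3))
    p,P=snapw()
    m=(P[...,2]>.126)&(P[...,2]<.134)&(np.hypot(P[...,0]-.457,P[...,1]-.33)<.035);q=P[m];print(q.mean(0),cv2.minAreaRect(q[:,:2].astype(np.float32)*1000))
h=cv2.cvtColor(p,cv2.COLOR_BGR2HSV).astype(int);m=(abs(h[...,0]-112)<8)&(h[...,1]>150)&(P[...,2]>.046)&(P[...,2]<.054)&(np.hypot(P[...,0]-.457,P[...,1]-.33)<.09);print(cv2.minAreaRect(P[m][:,:2].astype(np.float32)*1000))
rows([(.457,.33,.2),(.457,.33,.0835)],-30)
E
```

```text
2.975 [0.4318 0.3222 0.2606] [-0.014  0.002  0.007 -0.004 -0.002 -0.004  0.   ]
[0.46079792 0.32865763 0.13043053] ((460.1647033691406, 328.882568359375), (21.976646423339844, 22.04428482055664), 59.58926010131836)
3.025 [0.4317 0.3224 0.2606] [-0.017  0.002  0.006  0.    -0.001  0.    -0.001]
[0.46074853 0.3285893  0.13047044] ((460.337158203125, 328.907958984375), (21.858074188232422, 22.10713005065918), 59.39922332763672)
3.075 [0.4315 0.3227 0.2605] [-0.02   0.001  0.006 -0.002  0.001  0.001  0.001]
[0.4606887  0.32860747 0.13048959] ((460.1771545410156, 328.9147644042969), (21.99523162841797, 22.115293502807617), 59.468963623046875)
((459.6841125488281, 329.39739990234375), (114.5477294921875, 74.98042297363281), 77.80560302734375)
t 3.12 pos [0.4313 0.3231 0.2605] yaw -12.17 tilt [0.0001 0.0002] F [ 0.52 -0.86  0.05] gap 92.0 grip 0.0
[ 0.0237 -0.0122  0.0605] [-0.     -0.      0.0495]
[ 0.0237 -0.0122  0.177 ] [-0.     -0.      0.0495]
```

```bash
cat > cmd.py <<'E'
import json,numpy as np
from scipy.spatial.transform import Rotation as R
from h import st
F='cmd.json'
def rot(y): y=np.radians(y);return R.from_matrix([[np.cos(y),np.sin(y),0],[np.sin(y),-np.cos(y),0],[0,0,-1]])
def load(): c=json.load(open(F));return np.array(c['p']),R.from_quat(c['q'])
def save(p,q): json.dump({'p':list(p),'q':list(q.as_quat())},open(F,'w'))
def did(row): # last row of the call just executed
    p,M=load();save(p+M.apply(row[:3]),M*R.from_rotvec(2*np.pi*np.array(row[3:6])))
def show():
    s=st();p,M=load();m=M.as_matrix();a=R.from_quat(np.roll(s['tcp_rot'],-1)).as_matrix()
    print('t',round(s['time_s'],2),'cmd',p.round(4),np.degrees(np.arctan2(m[1,0],m[0,0])).round(2),'meas',np.round(s['ee_pos'],4),np.degrees(np.arctan2(a[1,0],a[0,0])).round(2),'tilt',a[:2,2].round(4),'F',np.round(s['force'],2),'T',np.round(s['ft_torque'],2),'gap',round(s['finger_gap']*92,1),'grip',round(s['grasp_force'],1))
def plan(wps,yaw=None):
    show();p,M=load()
    for q in wps: print((M.inv().apply(np.array(q)-p)).round(4),((M.inv()*(M if yaw is None else rot(yaw))).as_rotvec()/2/np.pi).round(4))
E
python3 - <<'E'
from cmd import *
save([.4308,.3239,.2606],rot(-12.02))
plan([(.460,.329,.17),(.46,.329,.0835)],-30.5)
E
```

```text
t 3.12 cmd [0.4308 0.3239 0.2606] -12.02 meas [0.4313 0.3231 0.2605] -12.17 tilt [0.0001 0.0002] F [ 0.52 -0.86  0.05] T [ 0.08 -0.   -0.03] gap 92.0 grip 0.0
[ 0.0275 -0.0111  0.0906] [0.     0.     0.0513]
[ 0.0275 -0.0111  0.1771] [0.     0.     0.0513]
```

>>> arm_command:
  deltas:
    - [0.01,-0.004,0.02,0,0,0.015,0.5]
    - [0.02,-0.008,0.045,0,0,0.03,0.5]
    - [0.0275,-0.0111,0.07,0,0,0.045,0.5]
    - [0.0275,-0.0111,0.085,0,0,0.0513,0.5]
    - [0.0275,-0.0111,0.09,0,0,0.0513,0.5]
    - [0.0275,-0.0111,0.1,0,0,0.0513,0.5]
    - [0.0275,-0.0111,0.12,0,0,0.0513,0.5]
    - [0.0275,-0.0111,0.14,0,0,0.0513,0.5]
    - [0.0275,-0.0111,0.157,0,0,0.0513,0.5]
    - [0.0275,-0.0111,0.17,0,0,0.0513,0.5]
    - [0.0275,-0.0111,0.177,0,0,0.0513,0.5]
    - [0.0275,-0.0111,0.177,0,0,0.0513,0.5]

```text
time_s: 4.62
ee_pos: [0.4596, 0.3292, 0.083]
tcp_rot: [0.0, 0.965, -0.263, -0.0]
force: [-0.5, -0.1, 0.0]
finger_gap: 0.75
grasp_force: 0.0
```

```bash
python3 -c "
from cmd import *
did([.0275,-.0111,.177,0,0,.0513]);show()"
```

```text
t 4.62 cmd [0.46   0.329  0.0836] -30.49 meas [0.4596 0.3292 0.083 ] -30.49 tilt [-0.0004 -0.0004] F [-0.54 -0.06  0.01] T [ 0.09  0.02 -0.02] gap 69.0 grip 0.0
```

Close with firm grip, watch the force.

>>> arm_command:
  deltas:
    - [0,0,0,0,0,0,-0.2]
    - [0,0,0,0,0,0,-0.5]
    - [0,0,0,0,0,0,-0.8]
    - [0,0,0,0,0,0,-1]
    - [0,0,0,0,0,0,-1]
    - [0,0,0,0,0,0,-1]
    - [0,0,0,0,0,0,-1]
  force: 45

```text
time_s: 5.5
ee_pos: [0.4596, 0.3294, 0.0834]
tcp_rot: [-0.0, 0.965, -0.263, -0.0]
force: [-0.3, -1.0, 1.2]
finger_gap: 0.236
grasp_force: 45.0
```

```bash
python3 -c "
from cmd import *
plan([(.46,.329,.19)])"
```

```text
t 5.5 cmd [0.46   0.329  0.0836] -30.49 meas [0.4596 0.3294 0.0834] -30.49 tilt [-0.  0.] F [-0.34 -1.04  1.25] T [0.03 0.14 0.  ] gap 21.7 grip 45.0
[ 0.      0.     -0.1064] [0. 0. 0.]
```

```bash
python3 -c "
from cmd import *
plan([(.46,.329,.19),(.47,.22,.21),(.48,.1,.23),(.48,-.03,.23)])"
```

```text
t 5.5 cmd [0.46   0.329  0.0836] -30.49 meas [0.4596 0.3294 0.0834] -30.49 tilt [-0.  0.] F [-0.34 -1.04  1.25] T [0.03 0.14 0.  ] gap 21.7 grip 45.0
[ 0.      0.     -0.1064] [0. 0. 0.]
[ 0.0639  0.0889 -0.1264] [0. 0. 0.]
[ 0.1334  0.1872 -0.1464] [0. 0. 0.]
[ 0.1994  0.2992 -0.1464] [0. 0. 0.]
```

>>> arm_command:
  deltas:
    - [0,0,-0.005,0,0,0,-1]
    - [0,0,-0.015,0,0,0,-1]
    - [0,0,-0.03,0,0,0,-1]
    - [0,0,-0.048,0,0,0,-1]
    - [0,0,-0.066,0,0,0,-1]
    - [0,0,-0.084,0,0,0,-1]
    - [0,0,-0.1,0,0,0,-1]
    - [0,0,-0.106,0,0,0,-1]
  force: 58

```text
time_s: 6.5
ee_pos: [0.4601, 0.3299, 0.1908]
tcp_rot: [-0.001, 0.965, -0.263, 0.001]
force: [0.2, 0.0, -3.4]
finger_gap: 0.237
grasp_force: 58.0
```

Held (−3 N weight). Next shift relative to this pose: (0.199, 0.299, −0.04).

>>> arm_command:
  deltas:
    - [0.01,0.015,-0.004,0,0,0,-1]
    - [0.03,0.045,-0.01,0,0,0,-1]
    - [0.053,0.08,-0.02,0,0,0,-1]
    - [0.076,0.115,-0.03,0,0,0,-1]
    - [0.1,0.15,-0.04,0,0,0,-1]
    - [0.123,0.185,-0.04,0,0,0,-1]
    - [0.146,0.22,-0.04,0,0,0,-1]
    - [0.168,0.252,-0.04,0,0,0,-1]
    - [0.185,0.278,-0.04,0,0,0,-1]
    - [0.195,0.293,-0.04,0,0,0,-1]
    - [0.199,0.299,-0.04,0,0,0,-1]
    - [0.199,0.299,-0.04,0,0,0,-1]

```text
time_s: 8.0
ee_pos: [0.4788, -0.0298, 0.229]
tcp_rot: [0.0, 0.965, -0.264, -0.0]
force: [-0.1, 0.7, -3.7]
finger_gap: 0.235
grasp_force: 58.0
```

Run:
```python
from cmd import *
from h import *
did([0,0,-.106,0,0,0]);did([.199,.299,-.04,0,0,0]);show()
for i in range(6): r.snapshot('top')
for i in range(2):
    show();p,P=snapw('w2%d'%i)
    D=np.hypot(P[...,0]-.576,P[...,1]+.032)
    m=(P[...,2]>.092)&(P[...,2]<.1005)&(D<.1);q=P[m];print(len(q),q.mean(0),cv2.minAreaRect(q[:,:2].astype(np.float32)*1000))
    m=(P[...,2]>.1015)&(P[...,2]<.107)&(D<.09);q=P[m];print('boss',len(q),q.mean(0),cv2.minAreaRect(q[:,:2].astype(np.float32)*1000))
```

```text
t 8.0 cmd [ 0.4798 -0.0296  0.2296] -30.49 meas [ 0.4788 -0.0298  0.229 ] -30.56 tilt [-0.0008  0.0001] F [-0.11  0.66 -3.71] T [ 0.1   0.01 -0.02] gap 21.6 grip 58.0
t 8.3 cmd [ 0.4798 -0.0296  0.2296] -30.49 meas [ 0.4794 -0.0284  0.2293] -30.4 tilt [-0.0001  0.0001] F [-0.46  0.24 -3.56] T [ 0.05 -0.02 -0.02] gap 21.7 grip 58.0
21375 [ 0.5792646  -0.03251629  0.09698424] ((577.4568481445312, -31.681358337402344), (150.9398193359375, 100.73577117919922), 74.98779296875)
boss 1291 [ 0.5773505  -0.05272824  0.10276847] ((576.2879028320312, -39.0807991027832), (42.713565826416016, 69.54792785644531), 2.190755844116211)
t 8.35 cmd [ 0.4798 -0.0296  0.2296] -30.49 meas [ 0.4794 -0.0286  0.2293] -30.41 tilt [-0.0001  0.    ] F [ 0.25  0.06 -2.96] T [ 0.15  0.03 -0.03] gap 21.2 grip 58.0
21362 [ 0.579254   -0.03248917  0.09697615] ((577.4341430664062, -31.794281005859375), (150.56478881835938, 100.72063446044922), 74.98653411865234)
boss 1298 [ 0.57728026 -0.05279678  0.10277461] ((576.9564208984375, -52.38866424560547), (42.459957122802734, 42.356849670410156), 59.44895935058594)
```

View pics/w21.png

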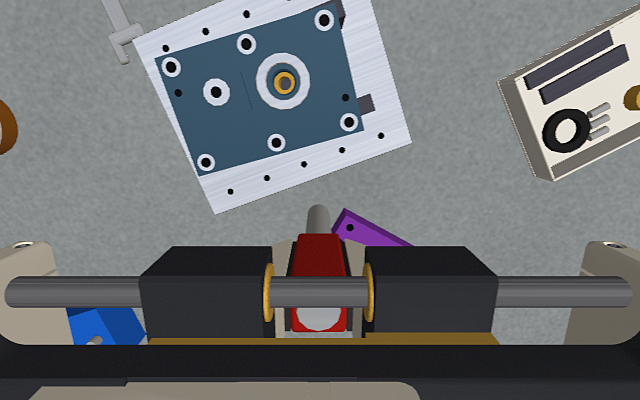

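Wrist view: held drift upright in the fingers; plate clearly seen, bore at (284,83), bright long side from (198,177) to (362,130). Descend to standoff at the right-hand end.

```bash
cat >> cmd.py <<'E'
C0=np.array([.5774,-.0317]);a=np.radians(-15.);px=np.array([np.cos(a),np.sin(a)]);py=np.array([-px[1],px[0]])
def W(x,y,z=.1505): return np.append(C0+x/1000*px+y/1000*py,z)
def inplate(p): d=np.array(p[:2])-C0;return (1000*np.array([d@px,d@py])).round(2)
E
python3 -c "
from cmd import *
plan([W(-80,-55),W(-66,-55),W(-62,-55),W(-58,-55)])"
```

```text
t 8.4 cmd [ 0.4798 -0.0296  0.2296] -30.49 meas [ 0.4795 -0.0287  0.2293] -30.43 tilt [-0.0001  0.    ] F [ 0.08  0.19 -3.4 ] T [0.09 0.04 0.02] gap 22.0 grip 58.0
[0.0228 0.0267 0.0791] [0. 0. 0.]
[0.0363 0.0229 0.0791] [0. 0. 0.]
[0.0401 0.0219 0.0791] [0. 0. 0.]
[0.044  0.0208 0.0791] [0. 0. 0.]
```

>>> arm_command:
  deltas:
    - [0.008,0.009,0.01,0,0,0,-1]
    - [0.016,0.018,0.025,0,0,0,-1]
    - [0.0228,0.0267,0.042,0,0,0,-1]
    - [0.0228,0.0267,0.058,0,0,0,-1]
    - [0.0228,0.0267,0.07,0,0,0,-1]
    - [0.0228,0.0267,0.077,0,0,0,-1]
    - [0.0228,0.0267,0.0791,0,0,0,-1]
    - [0.0275,0.0255,0.0791,0,0,0,-1]
    - [0.032,0.0242,0.0791,0,0,0,-1]
    - [0.0363,0.0229,0.0791,0,0,0,-1]
    - [0.0363,0.0229,0.0791,0,0,0,-1]
    - [0.0363,0.0229,0.0791,0,0,0,-1]

```text
time_s: 9.9
ee_pos: [0.499, -0.0674, 0.1502]
tcp_rot: [0.0, 0.965, -0.263, -0.0]
force: [-0.6, 0.2, -3.2]
finger_gap: 0.238
grasp_force: 58.0
```

Run:
```python
from cmd import *
from h import *
did([.0363,.0229,.0791,0,0,0])
F=[]
for i in range(6):
    r.snapshot('top');s=st();F.append(s['force']);print(inplate(s['ee_pos']),np.round(s['force'],2),np.round(s['ft_torque'],3))
show();print(np.mean(F,0))
```

```text
[-66.56 -54.79] [ 0.77  1.02 -2.66] [ 0.121 -0.012 -0.037]
[-66.58 -54.75] [-0.98 -0.15 -3.24] [ 0.061  0.058 -0.045]
[-66.57 -54.73] [ 0.63 -0.1  -2.14] [0.114 0.015 0.019]
[-66.53 -54.7 ] [-1.09 -0.4  -3.49] [ 0.07  -0.006  0.047]
[-66.51 -54.7 ] [-0.02 -0.27 -2.98] [ 0.09   0.024 -0.014]
[-66.47 -54.69] [-0.36 -0.32 -2.93] [ 0.076  0.038 -0.011]
t 10.2 cmd [ 0.4995 -0.0677  0.1505] -30.49 meas [ 0.499  -0.0673  0.1502] -30.48 tilt [-0.      0.0001] F [-0.36 -0.32 -2.93] T [ 0.08  0.04 -0.01] gap 21.7 grip 58.0
[-0.17234712 -0.03680611 -2.90803018]
```

>>> arm_command:
  deltas:
    - [0.001,-0.0003,0,0,0,0,-1]
    - [0.0025,-0.0007,0,0,0,0,-1]
    - [0.0039,-0.0011,0,0,0,0,-1]
    - [0.0048,-0.0013,0,0,0,0,-1]
    - [0.0058,-0.0016,0,0,0,0,-1]
    - [0.0058,-0.0016,0,0,0,0,-1]

```text
time_s: 10.95
ee_pos: [0.505, -0.069, 0.1502]
tcp_rot: [0.0, 0.965, -0.263, 0.0]
force: [-0.1, 0.7, -3.6]
finger_gap: 0.239
grasp_force: 58.0
```

```bash
cat >> cmd.py <<'E'
def feel(n=4):
    from station import r
    F=[];T=[];X=[]
    for i in range(n):
        r.snapshot('top');s=st();F.append(s['force']);T.append(s['ft_torque']);X.append(s['ee_pos'])
    F=np.mean(F,0)-[-.17,-.04,-2.91];p,_=load()
    print('t',round(s['time_s'],2),'cmd',inplate(p),'meas',inplate(X[-1]),'z',round(X[-1][2],4),'Fpx,py,z',np.round([F[:2]@px,F[:2]@py,F[2]],2),'T',np.mean(T,0).round(3))
E
python3 -c "
from cmd import *
did([.0058,-.0016,0,0,0,0]);feel()"
```

```text
t 11.15 cmd [-59.94 -55.  ] meas [-60.41 -54.74] z 0.1502 Fpx,py,z [-0.05  0.46 -0.17] T [0.048 0.026 0.012]
```

Advance 1.0 mm at a time now.

>>> arm_command:
  deltas:
    - [0.0005,-0.00013,0,0,0,0,-1]
    - [0.00096,-0.00027,0,0,0,0,-1]
    - [0.00096,-0.00027,0,0,0,0,-1]

```text
time_s: 11.52
ee_pos: [0.506, -0.0692, 0.1502]
tcp_rot: [0.0, 0.965, -0.263, 0.0]
force: [-0.7, 0.3, -3.2]
finger_gap: 0.239
grasp_force: 58.0
```

```bash
python3 -c "
from cmd import *
did([.00096,-.00027,0,0,0,0]);feel()"
```

```text
t 11.72 cmd [-58.94 -54.99] meas [-59.37 -54.73] z 0.1502 Fpx,py,z [ 0.01  0.57 -0.55] T [0.083 0.054 0.004]
```

>>> arm_command:
  deltas:
    - [0.0005,-0.00013,0,0,0,0,-1]
    - [0.00096,-0.00027,0,0,0,0,-1]
    - [0.00096,-0.00027,0,0,0,0,-1]

```text
time_s: 12.1
ee_pos: [0.5068, -0.0694, 0.1502]
tcp_rot: [-0.0, 0.965, -0.263, -0.0]
force: [-0.4, -0.2, -3.2]
finger_gap: 0.24
grasp_force: 58.0
```

```bash
python3 -c "
from cmd import *
did([.00096,-.00027,0,0,0,0]);feel()"
```

```text
t 12.3 cmd [-57.95 -54.99] meas [-58.45 -54.69] z 0.1502 Fpx,py,z [-0.16  0.36  0.19] T [0.15  0.114 0.014]
```

>>> arm_command:
  deltas:
    - [0.0003,-0.0001,0,0,0,0,-1]
    - [0.0005,-0.00014,0,0,0,0,-1]

```text
time_s: 12.55
ee_pos: [0.5069, -0.0695, 0.1501]
tcp_rot: [-0.0, 0.965, -0.263, -0.0]
force: [-1.6, 1.0, -2.9]
finger_gap: 0.236
grasp_force: 58.0
```

```bash
python3 -c "
from cmd import *
did([.0005,-.00014,0,0,0,0]);feel(5)"
```

```text
t 12.8 cmd [-57.43 -54.99] meas [-58.26 -54.71] z 0.1501 Fpx,py,z [-1.79 -0.18  1.46] T [ 0.233  0.635 -0.018]
```

>>> arm_command:
  deltas:
    - [0,0,0,0,0,0,-1]
    - [0,0,0,0,0,0,-1]
    - [0,0,0,0,0,0,-1]
    - [0,0,0,0,0,0,-1]

```text
time_s: 13.3
ee_pos: [0.507, -0.0695, 0.1501]
tcp_rot: [-0.0, 0.965, -0.263, -0.0]
force: [-3.7, 0.9, -2.0]
finger_gap: 0.237
grasp_force: 58.0
```

```bash
python3 -c "
from cmd import *
feel(3);plan([W(-66,-55),W(-70,0),W(-66,55),W(-60.5,55)])"
```

```text
t 13.45 cmd [-57.43 -54.99] meas [-58.22 -54.73] z 0.1501 Fpx,py,z [-3.76  0.22  1.77] T [0.388 1.161 0.022]
t 13.45 cmd [ 0.5077 -0.07    0.1505] -30.49 meas [ 0.507  -0.0695  0.1501] -30.48 tilt [-0.0007  0.0002] F [-3.86  1.33 -1.77] T [0.36 1.2  0.05] gap 21.9 grip 58.0
[-0.0083  0.0023  0.    ] [0. 0. 0.]
[-0.0268 -0.0496  0.    ] [0. 0. 0.]
[-0.0376 -0.1037  0.    ] [0. 0. 0.]
[-0.0323 -0.1052  0.    ] [0. 0. 0.]
```

Contact felt (3.8 N, rising slowly) and dwelt; back off and go to the left-hand end.

>>> arm_command:
  deltas:
    - [-0.003,0.0008,0,0,0,0,-1]
    - [-0.0083,0.0023,0,0,0,0,-1]
    - [-0.013,-0.007,0,0,0,0,-1]
    - [-0.019,-0.025,0,0,0,0,-1]
    - [-0.0268,-0.0496,0,0,0,0,-1]
    - [-0.033,-0.072,0,0,0,0,-1]
    - [-0.038,-0.09,0,0,0,0,-1]
    - [-0.0385,-0.1,0,0,0,0,-1]
    - [-0.038,-0.1036,0,0,0,0,-1]
    - [-0.0355,-0.1043,0,0,0,0,-1]
    - [-0.0323,-0.1052,0,0,0,0,-1]
    - [-0.0323,-0.1052,0,0,0,0,-1]

```text
time_s: 14.95
ee_pos: [0.5332, 0.0365, 0.1503]
tcp_rot: [0.0, 0.965, -0.264, 0.0]
force: [-0.5, -0.9, -3.1]
finger_gap: 0.238
grasp_force: 58.0
```

```bash
python3 -c "
from cmd import *
did([-.0323,-.1052,0,0,0,0]);feel(6);plan([W(-60.,55),W(-58.9,55)])"
```

```text
t 15.25 cmd [-60.46  55.02] meas [-60.96  55.22] z 0.1502 Fpx,py,z [ 0.01  0.25 -0.26] T [0.07  0.032 0.005]
t 15.25 cmd [0.5332 0.0371 0.1505] -30.49 meas [0.5328 0.0374 0.1502] -30.49 tilt [-0.      0.0001] F [-0.09  0.67 -3.53] T [ 0.04  0.02 -0.01] gap 21.6 grip 58.0
[ 0.0005 -0.0001  0.    ] [0. 0. 0.]
[ 0.0015 -0.0004  0.    ] [0. 0. 0.]
```

>>> arm_command:
  deltas:
    - [0.0005,-0.0001,0,0,0,0,-1]
    - [0.001,-0.0003,0,0,0,0,-1]
    - [0.0015,-0.0004,0,0,0,0,-1]
    - [0.0015,-0.0004,0,0,0,0,-1]

```text
time_s: 15.75
ee_pos: [0.5345, 0.037, 0.1502]
tcp_rot: [0.0, 0.965, -0.263, 0.0]
force: [-0.1, -0.3, -3.2]
finger_gap: 0.235
grasp_force: 58.0
```

```bash
python3 -c "
from cmd import *
did([.0015,-.0004,0,0,0,0]);feel(3)"
```

```text
t 15.9 cmd [-58.91  55.  ] meas [-59.35  55.23] z 0.1502 Fpx,py,z [ 0.13  0.05 -0.28] T [ 0.052  0.021 -0.005]
```

>>> arm_command:
  deltas:
    - [0.0005,-0.0001,0,0,0,0,-1]
    - [0.00077,-0.0002,0,0,0,0,-1]
    - [0.00077,-0.0002,0,0,0,0,-1]

```text
time_s: 16.27
ee_pos: [0.5352, 0.0368, 0.1502]
tcp_rot: [-0.0, 0.965, -0.263, 0.0]
force: [-0.1, -0.4, -2.8]
finger_gap: 0.235
grasp_force: 58.0
```

```bash
python3 -c "
from cmd import *
did([.00077,-.0002,0,0,0,0]);feel(3)"
```

```text
t 16.43 cmd [-58.12  54.99] meas [-58.52  55.25] z 0.1503 Fpx,py,z [ 0.32  0.08 -0.65] T [ 0.054  0.034 -0.015]
```

>>> arm_command:
  deltas:
    - [0.0003,-0.0001,0,0,0,0,-1]
    - [0.0006,-0.00015,0,0,0,0,-1]
    - [0.0006,-0.00015,0,0,0,0,-1]

```text
time_s: 16.8
ee_pos: [0.5354, 0.0368, 0.1501]
tcp_rot: [0.0, 0.965, -0.263, -0.0]
force: [-1.5, 0.7, -2.9]
finger_gap: 0.236
grasp_force: 58.0
```

```bash
python3 -c "
from cmd import *
did([.0006,-.00015,0,0,0,0]);feel(3)"
```

```text
t 16.95 cmd [-57.5   54.97] meas [-58.27  55.28] z 0.1501 Fpx,py,z [-1.24  0.05  0.7 ] T [ 0.195  0.43  -0.006]
```

>>> arm_command:
  deltas:
    - [0,0,0,0,0,0,-1]
    - [0,0,0,0,0,0,-1]
    - [-0.0001,0,0,0,0,0,-1]
    - [-0.0001,0,0,0,0,0,-1]

```text
time_s: 17.45
ee_pos: [0.5355, 0.0368, 0.1501]
tcp_rot: [0.0, 0.965, -0.263, -0.0]
force: [-2.3, 1.8, -2.4]
finger_gap: 0.239
grasp_force: 58.0
```

```bash
python3 -c "
from cmd import *
did([-.0001,0,0,0,0,0]);feel(1);plan([W(-66,55),W(-66,75),W(-50,95),W(-25,97),W(0,92),W(0,85.5)])"
```

```text
t 17.5 cmd [-57.59  55.  ] meas [-58.23  55.26] z 0.1501 Fpx,py,z [-2.51 -0.15 -0.24] T [ 0.246  0.651 -0.007]
t 17.5 cmd [0.536  0.0363 0.1505] -30.49 meas [0.5355 0.0367 0.1501] -30.48 tilt [-0.0004  0.    ] F [-2.63  0.46 -3.15] T [ 0.25  0.65 -0.01] gap 21.8 grip 58.0
[-0.0081  0.0022  0.    ] [0. 0. 0.]
[-0.0134 -0.017   0.    ] [0. 0. 0.]
[-0.0034 -0.0406  0.    ] [0. 0. 0.]
[ 0.0202 -0.0492  0.    ] [0. 0. 0.]
[ 0.0456 -0.051   0.    ] [0. 0. 0.]
[ 0.0474 -0.0448  0.    ] [0. 0. 0.]
```

>>> arm_command:
  deltas:
    - [-0.003,0.0008,0,0,0,0,-1]
    - [-0.0081,0.0022,0,0,0,0,-1]
    - [-0.0115,-0.008,0,0,0,0,-1]
    - [-0.0134,-0.02,0,0,0,0,-1]
    - [-0.011,-0.034,0,0,0,0,-1]
    - [-0.0034,-0.0445,0,0,0,0,-1]
    - [0.009,-0.051,0,0,0,0,-1]
    - [0.0232,-0.0525,0,0,0,0,-1]
    - [0.036,-0.0525,0,0,0,0,-1]
    - [0.0456,-0.051,0,0,0,0,-1]
    - [0.0465,-0.048,0,0,0,0,-1]
    - [0.0474,-0.0448,0,0,0,0,-1]

```text
time_s: 19.0
ee_pos: [0.5987, 0.0509, 0.1501]
tcp_rot: [0.0, 0.965, -0.263, -0.0]
force: [0.4, 0.6, -3.6]
finger_gap: 0.236
grasp_force: 58.0
```

```bash
python3 -c "
from cmd import *
did([.0474,-.0448,0,0,0,0]);feel(5)"
```

```text
t 19.25 cmd [5.000e-02 8.552e+01] meas [-0.72 86.16] z 0.1503 Fpx,py,z [ 0.04 -0.49 -0.38] T [ 0.05   0.039 -0.009]
```

Step along −y of the plate: tool (+0.00027, +0.00096) per mm.

>>> arm_command:
  deltas:
    - [0.0002,0.0006,0,0,0,0,-1]
    - [0.0003,0.0012,0,0,0,0,-1]
    - [0.0004,0.0016,0,0,0,0,-1]
    - [0.0004,0.0016,0,0,0,0,-1]

```text
time_s: 19.75
ee_pos: [0.5988, 0.0496, 0.1502]
tcp_rot: [0.0, 0.965, -0.263, 0.0]
force: [0.9, -0.2, -2.9]
finger_gap: 0.237
grasp_force: 58.0
```

```bash
python3 -c "
from cmd import *
did([.0004,.0016,0,0,0,0]);feel(3)"
```

```text
t 19.9 cmd [1.000e-02 8.387e+01] meas [-0.42 84.14] z 0.1502 Fpx,py,z [ 0.28  0.56 -0.07] T [ 0.048  0.031 -0.008]
```

>>> arm_command:
  deltas:
    - [0.0001,0.0005,0,0,0,0,-1]
    - [0.0002,0.0009,0,0,0,0,-1]
    - [0.0002,0.0009,0,0,0,0,-1]

```text
time_s: 20.27
ee_pos: [0.5985, 0.0487, 0.1502]
tcp_rot: [0.0, 0.965, -0.263, 0.0]
force: [-0.3, -0.7, -3.9]
finger_gap: 0.237
grasp_force: 58.0
```

```bash
python3 -c "
from cmd import *
did([.0002,.0009,0,0,0,0]);feel(3)"
```

```text
t 20.43 cmd [-4.000e-02  8.295e+01] meas [-0.44 83.23] z 0.1503 Fpx,py,z [ 0.06  0.03 -0.08] T [ 0.044  0.061 -0.028]
```

>>> arm_command:
  deltas:
    - [0.0001,0.0005,0,0,0,0,-1]
    - [0.0002,0.0008,0,0,0,0,-1]
    - [0.0002,0.0008,0,0,0,0,-1]

```text
time_s: 20.8
ee_pos: [0.5983, 0.0484, 0.1502]
tcp_rot: [-0.0, 0.965, -0.263, 0.0]
force: [1.0, 0.8, -4.4]
finger_gap: 0.238
grasp_force: 58.0
```

```bash
python3 -c "
from cmd import *
did([.0002,.0008,0,0,0,0]);feel(3)"
```

```text
t 20.95 cmd [-6.000e-02  8.212e+01] meas [-0.5  82.79] z 0.1503 Fpx,py,z [ 0.32  1.5  -0.6 ] T [ 0.448 -0.095 -0.056]
```

>>> arm_command:
  deltas:
    - [0,0,0,0,0,0,-1]
    - [0,0,0,0,0,0,-1]
    - [0,0,0,0,0,0,-1]
    - [0,0,0,0,0,0,-1]

```text
time_s: 21.45
ee_pos: [0.5983, 0.0483, 0.1502]
tcp_rot: [-0.0, 0.965, -0.263, 0.0]
force: [0.8, 2.1, -4.6]
finger_gap: 0.24
grasp_force: 58.0
```

```bash
python3 -c "
from cmd import *
feel(1);B=(4.75,-20.25);print(W(*B));plan([W(0,92),W(0,92,.19),W(*B,z=.19),W(*B,z=.184),W(*B,z=.14)])"
```

```text
t 21.5 cmd [-6.000e-02  8.212e+01] meas [-0.48 82.72] z 0.1503 Fpx,py,z [ 0.18  2.67 -0.46] T [ 0.845 -0.198 -0.024]
[ 0.57674706 -0.05248939  0.1505    ]
t 21.5 cmd [0.5986 0.0476 0.1505] -30.49 meas [0.5983 0.0483 0.1503] -30.47 tilt [0.0002 0.0003] F [ 0.69  2.49 -3.37] T [ 0.85 -0.2  -0.02] gap 21.4 grip 58.0
[-0.0026 -0.0095  0.    ] [0. 0. 0.]
[-0.0026 -0.0095 -0.0395] [0. 0. 0.]
[ 0.032   0.0974 -0.0395] [0. 0. 0.]
[ 0.032   0.0974 -0.0335] [0. 0. 0.]
[0.032  0.0974 0.0105] [0. 0. 0.]
```

>>> arm_command:
  deltas:
    - [-0.001,-0.004,0,0,0,0,-1]
    - [-0.0026,-0.0095,0,0,0,0,-1]
    - [-0.0026,-0.0095,-0.012,0,0,0,-1]
    - [-0.0026,-0.0095,-0.027,0,0,0,-1]
    - [0,-0.001,-0.0395,0,0,0,-1]
    - [0.006,0.017,-0.0395,0,0,0,-1]
    - [0.014,0.042,-0.0395,0,0,0,-1]
    - [0.022,0.066,-0.0395,0,0,0,-1]
    - [0.028,0.085,-0.0395,0,0,0,-1]
    - [0.0315,0.095,-0.0395,0,0,0,-1]
    - [0.0325,0.0975,-0.0395,0,0,0,-1]
    - [0.0325,0.0975,-0.0395,0,0,0,-1]

```text
time_s: 23.0
ee_pos: [0.577, -0.0518, 0.1896]
tcp_rot: [-0.0, 0.965, -0.263, -0.0]
force: [0.3, 0.1, -3.2]
finger_gap: 0.235
grasp_force: 58.0
```

```bash
python3 -c "
from cmd import *
from h import snapw
did([.0325,.0975,-.0395,0,0,0]);feel(8);show();p,P=snapw('w3')
D=np.hypot(P[...,0]-.577,P[...,1]+.052);m=(P[...,2]>.0945)&(P[...,2]<.0995)&(np.hypot(P[...,0]-.5774,P[...,1]+.0317)<.1)
import cv2;print(cv2.minAreaRect(P[m][:,:2].astype(np.float32)*1000))"
```

```text
t 23.4 cmd [  5.22 -20.52] meas [  4.79 -19.91] z 0.1897 Fpx,py,z [ 0.18  0.   -0.32] T [ 0.073  0.02  -0.005]
t 23.4 cmd [ 0.5771 -0.0529  0.19  ] -30.49 meas [ 0.5769 -0.0522  0.1897] -30.45 tilt [ 0. -0.] F [-0.53 -0.38 -2.78] T [ 0.07  0.01 -0.05] gap 21.8 grip 58.0
((581.2964477539062, -32.691497802734375), (151.18267822265625, 92.45291900634766), 74.92686462402344)
```

View pics/w3.png

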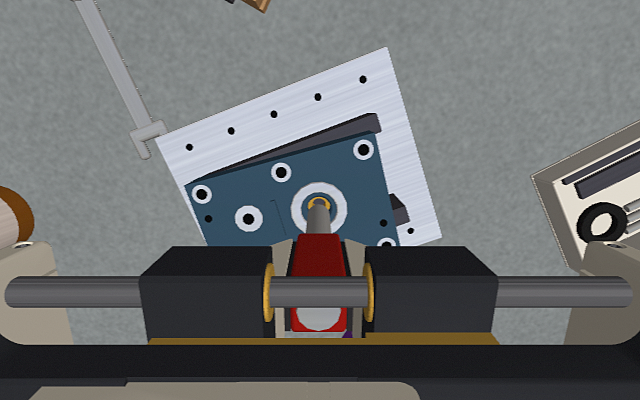

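Wrist view: tip over the bore centre at (318,205), plate unchanged. Lower into the bore.

>>> arm_command:
  deltas:
    - [0,0,0.003,0,0,0,-1]
    - [0,0.0002,0.006,0,0,0,-1]
    - [0,0.0002,0.009,0,0,0,-1]
    - [0,0.0002,0.012,0,0,0,-1]
    - [0,0.0002,0.015,0,0,0,-1]
    - [0,0.0002,0.018,0,0,0,-1]
    - [0,0.0002,0.0195,0,0,0,-1]
    - [0,0.0002,0.0195,0,0,0,-1]

```text
time_s: 24.45
ee_pos: [0.5767, -0.0527, 0.1701]
tcp_rot: [0.0, 0.965, -0.263, -0.0]
force: [-0.3, 0.2, -3.2]
finger_gap: 0.237
grasp_force: 58.0
```

```bash
python3 -c "
from cmd import *
did([0,.0002,.0195,0,0,0]);feel(3)"
```

```text
t 24.6 cmd [  5.17 -20.71] meas [  4.83 -20.45] z 0.1703 Fpx,py,z [-0.    0.6   0.06] T [0.045 0.009 0.017]
```

>>> arm_command:
  deltas:
    - [0,0,0.0025,0,0,0,-1]
    - [0,0,0.005,0,0,0,-1]
    - [0,0,0.0075,0,0,0,-1]
    - [0,0,0.01,0,0,0,-1]
    - [0,0,0.0125,0,0,0,-1]
    - [0,0,0.015,0,0,0,-1]
    - [0,0,0.0175,0,0,0,-1]
    - [0,0,0.0195,0,0,0,-1]

```text
time_s: 25.6
ee_pos: [0.5769, -0.0527, 0.1519]
tcp_rot: [-0.001, 0.965, -0.263, 0.0]
force: [-3.8, 0.4, 9.0]
finger_gap: 0.237
grasp_force: 58.0
```

```bash
python3 -c "
from cmd import *
did([0,0,.0195,0,0,0]);feel(2)"
```

```text
t 25.7 cmd [  5.17 -20.71] meas [  4.92 -20.45] z 0.1517 Fpx,py,z [-2.32  0.03  9.47] T [0.211 0.851 0.014]
```

>>> arm_command:
  deltas:
    - [-0.0002,0,0.002,0,0,0,-1]
    - [-0.0003,0.0001,0.004,0,0,0,-1]
    - [-0.0003,0.0001,0.006,0,0,0,-1]
    - [-0.0003,0.0001,0.008,0,0,0,-1]
    - [-0.0003,0.0001,0.01,0,0,0,-1]
    - [-0.0003,0.0001,0.0115,0,0,0,-1]
    - [-0.0003,0.0001,0.0125,0,0,0,-1]
    - [-0.0003,0.0001,0.0125,0,0,0,-1]

```text
time_s: 26.7
ee_pos: [0.5768, -0.0527, 0.1395]
tcp_rot: [-0.0, 0.965, -0.263, 0.0]
force: [-2.5, 0.4, 6.8]
finger_gap: 0.238
grasp_force: 58.0
```

```bash
python3 -c "
from cmd import *
did([-.0003,.0001,.0125,0,0,0]);feel(2)"
```

```text
t 26.8 cmd [  4.85 -20.72] meas [  4.88 -20.43] z 0.1394 Fpx,py,z [-2.38 -0.54 10.5 ] T [0.182 0.823 0.031]
```

>>> arm_command:
  deltas:
    - [-0.0002,0,0.001,0,0,0,-1]
    - [-0.0003,0,0.002,0,0,0,-1]
    - [-0.0003,0,0.002,0,0,0,-1]
    - [-0.0003,0,0.002,0,0,0,-1]

```text
time_s: 27.3
ee_pos: [0.577, -0.0528, 0.1391]
tcp_rot: [-0.001, 0.965, -0.263, 0.001]
force: [-6.7, 0.9, 18.6]
finger_gap: 0.24
grasp_force: 58.0
```

```bash
python3 -c "
from cmd import *
did([-.0003,0,.002,0,0,0]);feel(2)"
```

```text
t 27.4 cmd [  4.56 -20.64] meas [  5.07 -20.52] z 0.1391 Fpx,py,z [-6.8  -1.29 23.17] T [ 0.332  1.922 -0.025]
```

Floor stop felt (23 N, no further travel). Draw out.

>>> arm_command:
  deltas:
    - [0.0003,0,-0.003,0,0,0,-1]
    - [0.0003,0,-0.007,0,0,0,-1]
    - [0.0003,0,-0.012,0,0,0,-1]
    - [0.0003,0,-0.018,0,0,0,-1]
    - [0.0003,0,-0.024,0,0,0,-1]
    - [0.0003,0,-0.03,0,0,0,-1]
    - [0.0003,0,-0.037,0,0,0,-1]
    - [0.0003,0,-0.046,0,0,0,-1]
    - [0.0003,0,-0.056,0,0,0,-1]
    - [0.0003,0,-0.066,0,0,0,-1]
    - [0.0003,0,-0.076,0,0,0,-1]
    - [0.0003,0,-0.076,0,0,0,-1]

```text
time_s: 28.9
ee_pos: [0.5771, -0.0527, 0.2133]
tcp_rot: [-0.0, 0.965, -0.263, 0.001]
force: [0.1, 0.2, -2.9]
finger_gap: 0.235
grasp_force: 58.0
```

```bash
python3 -c "
from cmd import *
did([.0003,0,-.076,0,0,0]);plan([(.46,.329,.2125),(.46,.329,.1335),(.46,.329,.0845)]);feel(2)
from h import *
p,d=r.snapshot('side');a=cv2.resize(p[140:270,270:400],None,fx=3,fy=3,interpolation=cv2.INTER_CUBIC)
q,P=snapw();m=(P[...,2]>.0945)&(P[...,2]<.0995)&(np.hypot(P[...,0]-.5774,P[...,1]+.0317)<.1);print(cv2.minAreaRect(P[m][:,:2].astype(np.float32)*1000))
b=cv2.resize(q[120:250,150:430],None,fx=1.45,fy=1.45*2)[:390,:400]
cv2.imwrite('pics/c4.png',np.hstack([a,b[:377] if 0 else cv2.resize(b,(400,390))]))"
```

```text
t 28.9 cmd [ 0.5767 -0.053   0.2125] -30.49 meas [ 0.5771 -0.0527  0.2133] -30.48 tilt [0.002  0.0002] F [ 0.06  0.2  -2.88] T [ 0.    0.07 -0.05] gap 21.6 grip 58.0
[-0.2944 -0.2699  0.    ] [0. 0. 0.]
[-0.2944 -0.2699  0.079 ] [0. 0. 0.]
[-0.2944 -0.2699  0.128 ] [0. 0. 0.]
t 29.0 cmd [  4.85 -20.72] meas [  4.33 -20.38] z 0.2122 Fpx,py,z [-0.28  0.22 -0.29] T [0.109 0.025 0.055]
((577.4447021484375, -31.803451538085938), (150.61355590820312, 100.20352172851562), 74.93582916259766)
```

View pics/c4.png

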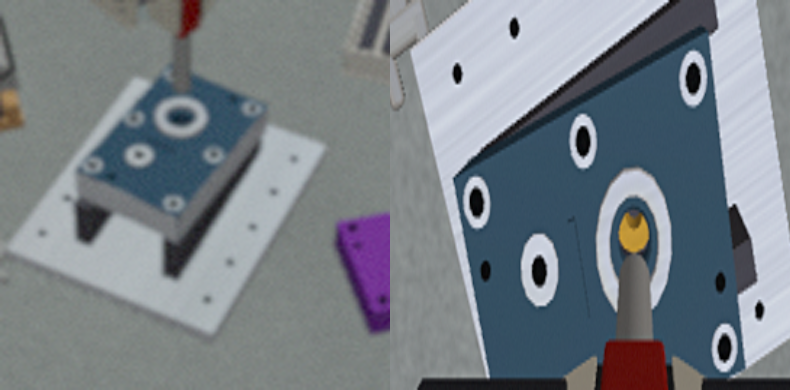

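Plate unmoved (577.4, −31.8 mm), bush visible deep in the cup below the bore. Carry the drift back.

>>> arm_command:
  deltas:
    - [-0.01,-0.009,0,0,0,0,-1]
    - [-0.032,-0.029,0,0,0,0,-1]
    - [-0.062,-0.057,0,0,0,0,-1]
    - [-0.094,-0.086,0,0,0,0,-1]
    - [-0.126,-0.1155,0,0,0,0,-1]
    - [-0.158,-0.145,0,0,0,0,-1]
    - [-0.19,-0.174,0,0,0,0,-1]
    - [-0.222,-0.2035,0,0,0,0,-1]
    - [-0.25,-0.229,0,0,0,0,-1]
    - [-0.273,-0.25,0,0,0,0,-1]
    - [-0.288,-0.264,0,0,0,0,-1]
    - [-0.2944,-0.2699,0,0,0,0,-1]

```text
time_s: 30.6
ee_pos: [0.4587, 0.3306, 0.212]
tcp_rot: [0.0, 0.965, -0.262, -0.0]
force: [-0.4, -0.3, -2.9]
finger_gap: 0.238
grasp_force: 58.0
```

>>> arm_command:
  deltas:
    - [0,0,0,0,0,0,-1]
    - [0,0,0.01,0,0,0,-1]
    - [0,0,0.025,0,0,0,-1]
    - [0,0,0.04,0,0,0,-1]
    - [0,0,0.052,0,0,0,-1]
    - [0,0,0.062,0,0,0,-1]
    - [0,0,0.07,0,0,0,-1]
    - [0,0,0.074,0,0,0,-1]
    - [0,0,0.074,0,0,0,-1]
    - [0,0,0.074,0,0,0,-1]

```text
time_s: 31.85
ee_pos: [0.4599, 0.3295, 0.1386]
tcp_rot: [-0.0, 0.965, -0.263, 0.0]
force: [-0.2, 0.1, -2.3]
finger_gap: 0.234
grasp_force: 58.0
```

```bash
python3 -c "
from cmd import *
from h import *
did([-.2944,-.2699,0,0,0,0]);did([0,0,.074,0,0,0]);feel(4);show()
p,P=snapw('w5');h=cv2.cvtColor(p,cv2.COLOR_BGR2HSV).astype(int);m=(abs(h[...,0]-112)<8)&(h[...,1]>150)&(P[...,2]>.044)&(P[...,2]<.054)&(np.hypot(P[...,0]-.459,P[...,1]-.33)<.09);print(cv2.minAreaRect(P[m][:,:2].astype(np.float32)*1000))"
```

```text
t 32.05 cmd [-206.78  317.99] meas [-207.12  318.46] z 0.1386 Fpx,py,z [ 0.17  0.19 -0.17] T [0.066 0.012 0.005]
t 32.05 cmd [0.46   0.329  0.1385] -30.49 meas [0.4598 0.3295 0.1386] -30.48 tilt [0.0004 0.0005] F [ 0.19 -0.05 -2.15] T [ 0.09  0.05 -0.03] gap 21.9 grip 58.0
((459.83660888671875, 329.48382568359375), (115.06329345703125, 75.5550765991211), 78.02428436279297)
```

View pics/w5.png

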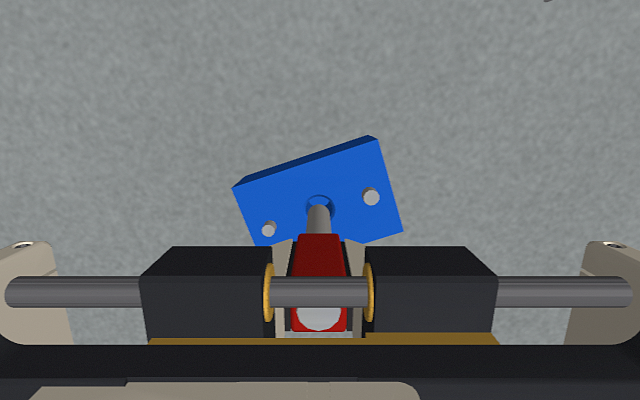

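Wrist view: tip right over the hole at (319,203), between the punches. Lower it in.

>>> arm_command:
  deltas:
    - [0,0,0.004,0,0,0,-1]
    - [0,0,0.009,0,0,0,-1]
    - [0,0,0.015,0,0,0,-1]
    - [0,0,0.021,0,0,0,-1]
    - [0,0,0.028,0,0,0,-1]
    - [0,0,0.035,0,0,0,-1]
    - [0,0,0.042,0,0,0,-1]
    - [0,0,0.048,0,0,0,-1]
    - [0,0,0.052,0,0,0,-1]
    - [0,0,0.0542,0,0,0,-1]
    - [0,0,0.0547,0,0,0,-1]
    - [0,0,0.0547,0,0,0,-1]

```text
time_s: 33.6
ee_pos: [0.4598, 0.3294, 0.0837]
tcp_rot: [-0.0, 0.965, -0.263, 0.0]
force: [0.2, -1.4, -3.4]
finger_gap: 0.24
grasp_force: 58.0
```

```bash
python3 -c "
from cmd import *
did([0,0,.0547,0,0,0]);feel(3);show()"
```

```text
t 33.75 cmd [-206.78  317.99] meas [-207.09  318.39] z 0.0837 Fpx,py,z [-0.32  0.59 -0.52] T [0.039 0.012 0.015]
t 33.75 cmd [0.46   0.329  0.0838] -30.49 meas [0.4598 0.3294 0.0837] -30.48 tilt [0.0003 0.0003] F [-0.18  0.94 -3.28] T [ 0.06 -0.    0.01] gap 22.0 grip 58.0
```

Not quite seated; down a touch more, then open.

>>> arm_command:
  deltas:
    - [0,0,0.0005,0,0,0,-1]
    - [0,0,0.001,0,0,0,-1]
    - [0,0,0.001,0,0,0,-1]
    - [0,0,0.001,0,0,0,-1]

```text
time_s: 34.25
ee_pos: [0.4598, 0.3294, 0.0833]
tcp_rot: [-0.0, 0.965, -0.263, -0.0]
force: [-1.7, -0.8, 5.4]
finger_gap: 0.237
grasp_force: 58.0
```

```bash
python3 -c "
from cmd import *
did([0,0,.001,0,0,0]);feel(3)"
```

```text
t 34.4 cmd [-206.78  317.99] meas [-207.04  318.42] z 0.0833 Fpx,py,z [-1.21 -1.53  8.45] T [-0.292  0.579  0.003]
```

Seated. Ease off and open slowly, evenly.

>>> arm_command:
  deltas:
    - [0,0,-0.0006,0,0,0,-1]
    - [0,0,-0.0006,0,0,0,-0.4]
    - [0,0,-0.0006,0,0,0,-0.2]
    - [0,0,-0.0006,0,0,0,0]
    - [0,0,-0.0006,0,0,0,0.3]
    - [0,0,-0.0006,0,0,0,0.5]
    - [0,0,-0.0006,0,0,0,0.5]

```text
time_s: 35.28
ee_pos: [0.4596, 0.3293, 0.0831]
tcp_rot: [0.0, 0.965, -0.263, 0.0]
force: [-0.3, -0.4, 0.4]
finger_gap: 0.735
grasp_force: 0.0
```

>>> arm_command:
  deltas:
    - [0,0,-0.01,0,0,0,0.5]
    - [0,0,-0.025,0,0,0,0.5]
    - [0,0,-0.045,0,0,0,0.5]
    - [0,0,-0.07,0,0,0,0.5]
    - [0,0,-0.1,0,0,0,0.5]
    - [-0.01,0,-0.13,0,0,0,0.5]
    - [-0.025,0,-0.15,0,0,0,0.5]
    - [-0.03,0,-0.16,0,0,0,0.5]
    - [-0.03,0,-0.16,0,0,0,0.5]

```text
time_s: 36.4
ee_pos: [0.434, 0.3455, 0.2451]
tcp_rot: [-0.001, 0.965, -0.262, 0.001]
force: [-0.7, -0.4, -0.6]
finger_gap: 0.75
grasp_force: 0.0
```

```bash
python3 -c "
from h import *
for i in range(8): p,d=r.snapshot('top')
q,P=snapw();m=(P[...,2]>.124)&(P[...,2]<.136)&(np.hypot(P[...,0]-.46,P[...,1]-.329)<.04);print(P[m].mean(0),cv2.minAreaRect(P[m][:,:2].astype(np.float32)*1000))
cv2.imwrite('pics/c6.png',np.hstack([cv2.resize(p[:,100:500],(400,400)),q[:,120:520]]));s=st();print(s['time_s'],s['force'])"
```

```text
[0.46084189 0.32855971 0.13040629] ((460.5132751464844, 328.8240966796875), (21.58769989013672, 21.549633026123047), 60.21986389160156)
36.85 [ 2.15800781  0.81829175 -0.17066561]
```

View pics/c6.png

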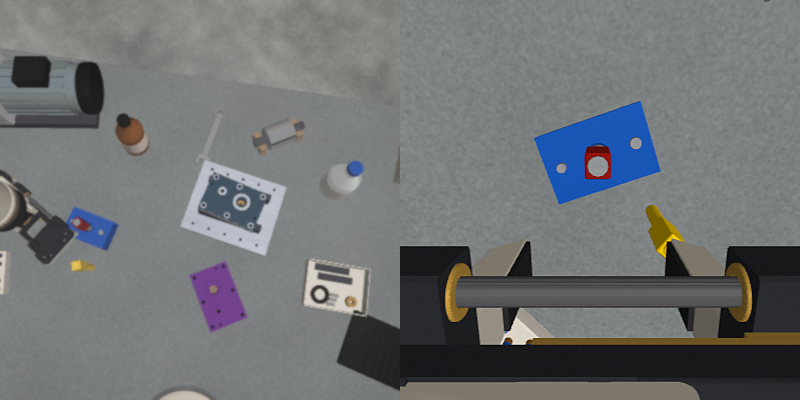

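The drift stands upright in the block at (597,165), and everything else is where it was.

```bash
python3 -c "
from station import r
print(r.finish_job())"
```

```text
the job is handed in; nothing more can be done
None
```

I handed the job in at about 37 s: all three touches were made in order, the bush was driven to the floor of the cup, and the drift was drawn out, stood back in its hole and released. The plate and bystanders look unmoved in the last pictures; the judge returned no verdict.

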